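# Release a cradle strap with the forked key

### The job

Take the red-handled forked key out of its white cup, set its prongs astride the spring bar of the cradle with the orange strap, and push the orange collar sideways along the bar, against its spring and away from the strap, until the strap springs up. Then stand the key back in its cup and let go. Move the collar with the key, not with the fingers, and leave the cradle with the blue strap latched.

Things in the scene. Friction and masses are not known exactly. Their poses are not given: they have to be found in the camera images.
- fork: The forked key, upright in the white cup at the start, prongs down, 80 g, 116 mm tall. Origin: midway between the prong tips; z up to the handle. Two prongs, each 8 mm (x) by 10 mm (y), 34 mm long, centres at x = -13 and +13 mm; the 18 mm slot between them is open along y, closed above z = 34 mm. Red handle 22 mm (x) by 14 mm (y), z = 50 to 116 mm: grip across the 14 mm at z = 80 to 90 mm.
- tool_cup: White open rectangular cup fixed to the bench, 75 mm (x) by 60 mm (y) outside, 45 mm high, walls and floor 4 mm thick. Origin: centre of its underside, z up. The key's x and y axes are parallel to the cup's at the start.
- orange_bar: Sliding spring bar of the fixed cradle with the orange strap: a level 6 mm steel rod along y with an orange collar. Origin: centre of the collar, a disc 36 mm across, 6 mm thick, 45 mm above the bench; z up. The strap lies towards +y, the coil spring towards -y. Pushed 10 to 12 mm towards -y it frees the strap; stop at 16 mm. Spring: 2 N at rest, 4 N at the stop; it returns when let go.
- orange_gap (a point): Fixed point on the rod's axis, 45 mm above the bench, axes as the bar's: middle of the bare rod between the resting collar's face (y = -14 mm) and a fixed guide post (y = +14 mm; 16 mm wide in x, top 56 mm above the bench). The prongs go in here from above, astride the rod, tips about 27 mm above the bench (the cradle's base plate is 10 mm high).
- orange_strap (a joint): Opening angle of the orange hold-down strap: 20 mm wide, 100 mm long, level about 60 mm above the bench over a white tube, hinged at its far end; its near end is pinned by the rod, 26 to 46 mm on the +y side of the gap point. 0 to 0.02 rad latched; once freed, its own spring raises it to 0.55 rad and keeps it there.
- blue_strap (a joint): The same angle of the blue strap on the other, otherwise identical cradle, which has a blue collar and must stay latched (about 0 to 0.02 rad).
There are look-alikes about, which are no part of the job. Leave any pink look-alike of the tool_cup alone.

How it is judged:
On the way:
1. the orange strap springs up while the key presses on the spring bar (contact force between fork and orange_bar above 0.3 N and value of joint orange_strap above 0.15 rad), for 0.05 s.
At the end, for the whole second after the job is handed in: The orange strap is up (over 0.3 rad), the blue strap is still latched (under 0.1 rad), and the key is at rest in its cup, prongs down: the prong ends inside the walls and less than 25 mm above the cup's underside, leaning by at most 0.9 rad (it may lean on the rim) (value of joint orange_strap above 0.3 rad and value of joint blue_strap below 0.1 rad and x of fork in the frame of tool_cup between -0.037 and 0.037 m and y of fork in the frame of tool_cup between -0.03 and 0.03 m and z of fork in the frame of tool_cup below 0.025 m and angle between fork's own z axis and vertical below 0.9 rad and linear speed of fork below 0.05 m/s); the robot touches nothing.
It fails at once if the fingers push the orange spring bar (contact force between the fingers and orange_bar above 1 N).
It fails at once if the blue strap is released (value of joint blue_strap above 0.1 rad).
It also fails if it takes over 48 s, if anything falls off the work surface, if the arm or the gripper's body presses on something with over 40 N, if the wrist force passes 120 N, or if a joint passes its speed limit or range.

### The arm

A 6-joint arm with a two-finger parallel gripper is mounted at the origin on a cart in front of the work surface, level with it; the furniture and walls round the work are solid. World frame = base frame: x ahead of the robot, y to its left, z up, the work surface at z = 0. Lengths are in m, angles in rad, forces in N, time in s.
With the tool pointing down it reaches from about 0.35 to 0.925 m from the base axis. Payload 6.4 kg.
Tool frame: the origin (TCP) lies on the centre line of the jaws, within the pads' length; the fingertips stand 8 mm ahead of it and the grasp point (between the pads) lies 11 mm behind it; z points along the fingers, y is the line along which they close (so a half turn about z gives the same grasp; the last joint's range is limited). The gripper opens to 85 mm and grips with 20 to 120 N. Pads are 22 mm wide; open, the fingers measure 114 mm over their backs; the gripper's body (76 mm by 85 mm) begins 54 mm behind the grasp point. The pads swing forward as they close: fully open they stand 13 mm farther back than shut.
Start: joints at [1.125, 0.245, 1.558, -0, 1.339, -0.174], TCP at [0.174, 0.626, 0.239] pointing down, gripper open.
Joint ranges: [-3.13, 3.13], [-1.02, 2.26], [0.13, 2.54], [-0.95, 4.09], [0.21, 2.88], [-2.74, 2.74]. Speed limits (rad/s): [2.57, 2.57, 3.14, 3.14, 3.14, 3.14].

### API

Orientations are given as a 3x3 rotation matrix whose columns are the frame's x, y, z axes.
In Python, from plant import arm, eyes gives the robot as it stands.
- The arm moves only by the shell command python3 -m pendant 'ROWS'. ROWS is JSON, a list of rows, each an object with "delta_rot": the turn, a rotation vector about the world's x, y, z in degrees, a list of three; "offset": the shift along the world's x, y, z in mm, a list of three; "hand": the opening, from 0 (shut) to 1 (fully open). In form: [{"delta_rot": [ax, ay, az], "offset": [x, y, z], "hand": hand}, ...]. A call has exactly 5 rows; each row shifts and turns the commanded pose from where the row before left it; what a row does not reach is not made up. A row lasts 1/12 s, in which the tool goes at most 41.7 mm and 7.16 degrees, less where a joint would pass 70% of its speed; a pose out of reach is approached as far as the arm can. A call with a gripper value outside its range is refused whole. The fingers move at their own pace and stop on an object; the grip force is fixed at half the most. Time passes only in rows, so rows that do not move let the fingers close, or fill a call up. It gives the time, the measured TCP pose, the force, the opening and the grip force at its end, in the units of the state.
- arm.state(): the state, without advancing time (a new reading comes with each control period).
- eyes.capture(name): name is "scene" or "side" or "wrist"; returns the picture (400x640x3 uint8, red, green, blue); there is no depth.
- eyes.camera_params(name): a dict with "vertical_fov" (degrees; the focal length in pixels is half the picture's height over the tangent of half this angle, whatever the lens; pixels are square), "cx", "cy" (the principal point, pixels), "camera_from_world" (4x4, takes a point from world to camera coordinates); the wrist camera has in their place "hand_eye" (4x4, takes a point from camera to tool coordinates, whose origin is the TCP and whose axes are the flange's). Camera axes: x right, y down, z forward; pixel columns grow to the right and rows downward; lengths in m; the calibration is good to about 2 mm. A picture is of the moment at which its call begins: read the wrist's pose just before it. camera_params takes no time and is no camera call.
- arm.sign_off(): hands the job in; it is judged then, once.
The state is a dict: "clock": time; "qpos": joint angles; "qd": joint speeds; "tau": joint torques, N m; "position": TCP position; "eef_rot": TCP orientation; "contact_force": force on the tool from outside, world axes, zero at the start; "ft_torque": the same for the moment, N m; "opening": finger opening in m; "grasp_force": force on a finger pad.
Only numpy, scipy, OpenCV 4.12 (cv2) and the standard library are available. Lean on these libraries where they do the work, as an engineer would, in place of code of your own. Each camera call takes 0.05 s, during which the arm holds its last target. There are 200 camera calls.

## Working session

There is one attempt and no reset: what is moved stays moved. The work goes in short steps, Python scripts to look and compute and a shell command to move; the robot and the scene stay as the last step left them, time stands still between calls to the robot, and variables do not carry over. Pictures are saved under pics/ and viewed, at most 10 in all, crops included, and the job is handed in when it is done.

```bash
ls; mkdir -p pics; cat > h.py <<'E'
import numpy as np, cv2
from plant import arm, eyes
def cam(name):
    p=eyes.camera_params(name); f=200/np.tan(np.radians(p["vertical_fov"])/2)
    if "hand_eye" in p:
        s=arm.state(); T=np.eye(4); T[:3,:3]=np.array(s["eef_rot"]); T[:3,3]=s["position"]
        M=T@np.array(p["hand_eye"])
    else: M=np.linalg.inv(np.array(p["camera_from_world"]))
    return f,p["cx"],p["cy"],M
def ray(c,uv):
    f,cx,cy,M=c; d=M[:3,:3]@np.array([(uv[0]-cx)/f,(uv[1]-cy)/f,1]); return M[:3,3],d
def onz(c,uv,z):
    o,d=ray(c,uv); return o+d*(z-o[2])/d[2]
def proj(c,P):
    f,cx,cy,M=c; q=np.linalg.inv(M)@np.append(P,1); return cx+f*q[0]/q[2],cy+f*q[1]/q[2]
def snap(name,fn):
    c=cam(name); im=eyes.capture(name); cv2.imwrite('pics/'+fn,im[:,:,::-1]); return c,im
E
python3 - <<'E'
from h import *
for n in("scene","side","wrist"):
    c,im=snap(n,n+"0.png"); print(n,c[0],c[1],c[2],c[3].round(3).tolist(), eyes.camera_params(n).keys())
s=arm.state(); print(s["clock"],np.array(s["eef_rot"]).round(2).tolist(),s["opening"])
a=cv2.imread('pics/scene0.png');b=cv2.imread('pics/side0.png');
E
```

```text
pics
scene 491.69545514869844 319.4175759952027 199.13462304067863 [[-0.811, -0.427, 0.4, -0.187], [-0.585, 0.595, -0.55, 0.755], [-0.003, -0.68, -0.733, 1.264], [0.0, 0.0, 0.0, 1.0]] dict_keys(['vertical_fov', 'cx', 'cy', 'camera_from_world'])
side 392.3437793907451 321.17045880132434 195.69842623957095 [[0.927, -0.244, 0.284, 0.183], [-0.374, -0.626, 0.684, -0.834], [0.01, -0.741, -0.672, 0.75], [0.0, 0.0, 0.0, 1.0]] dict_keys(['vertical_fov', 'cx', 'cy', 'camera_from_world'])
wrist 329.62252710683373 321.8305038907563 201.68514512820846 [[0.27, 0.927, 0.259, 0.108], [0.963, -0.259, -0.075, 0.645], [-0.002, 0.269, -0.963, 0.373], [0.0, 0.0, 0.0, 1.0]] dict_keys(['vertical_fov', 'cx', 'cy', 'hand_eye'])
0.15 [[-0.96, 0.27, -0.0], [0.27, 0.96, -0.0], [0.0, -0.0, -1.0]] 0.08561205387147551
```

View pics/scene0.png

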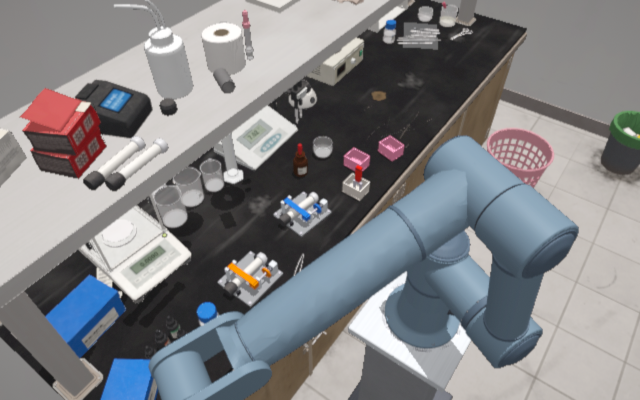

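View pics/side0.png

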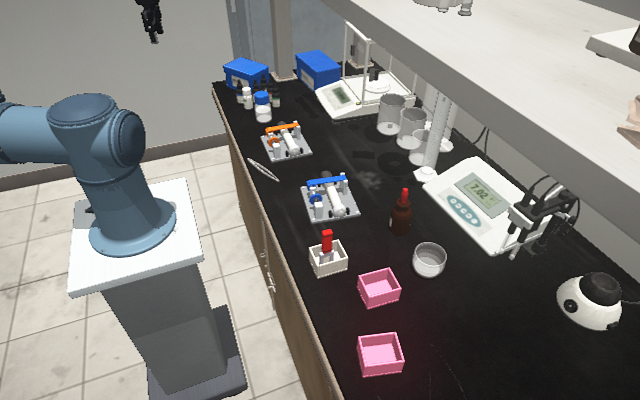

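The white cup with the red handle is at scene (358,180) and side (327,245). The orange cradle is at scene (250,275) and side (287,140). The blue cradle lies between them, and the two pink cups are look-alikes.

```bash
python3 - <<'E'
from h import *
cs,cd=cam("scene"),cam("side")
for n,a,b,z in [("handletop",(358,168),(326,233),.116),("cup",(356,184),(328,252),.045),("ocradle strap",(242,274),(283,127),.06),("bcradle strap",(295,210),(327,181),.06)]:
    print(n,onz(cs,a,z).round(3),onz(cd,b,z).round(3))
a=cv2.imread('pics/scene0.png');b=cv2.imread('pics/side0.png')
v=[cv2.resize(a[225:310,200:300],(400,340),interpolation=cv2.INTER_CUBIC),cv2.resize(b[100:185,240:340],(400,340),interpolation=cv2.INTER_CUBIC)]
w=cv2.resize(cv2.imread('pics/wrist0.png'),(416,260))
v2=[cv2.resize(b[215:280,290:370],(320,260),interpolation=cv2.INTER_CUBIC),w]
cv2.imwrite('pics/c1.png',np.vstack([np.hstack(v),np.hstack(v2+[np.zeros((260,64,3),np.uint8)])]))
E
```

```text
handletop [ 0.417 -0.299  0.116] [ 0.415 -0.304  0.116]
cup [ 0.416 -0.293  0.045] [ 0.423 -0.301  0.045]
ocradle strap [0.478 0.226 0.06 ] [0.483 0.221 0.06 ]
bcradle strap [ 0.506 -0.063  0.06 ] [ 0.511 -0.081  0.06 ]
```

View pics/c1.png

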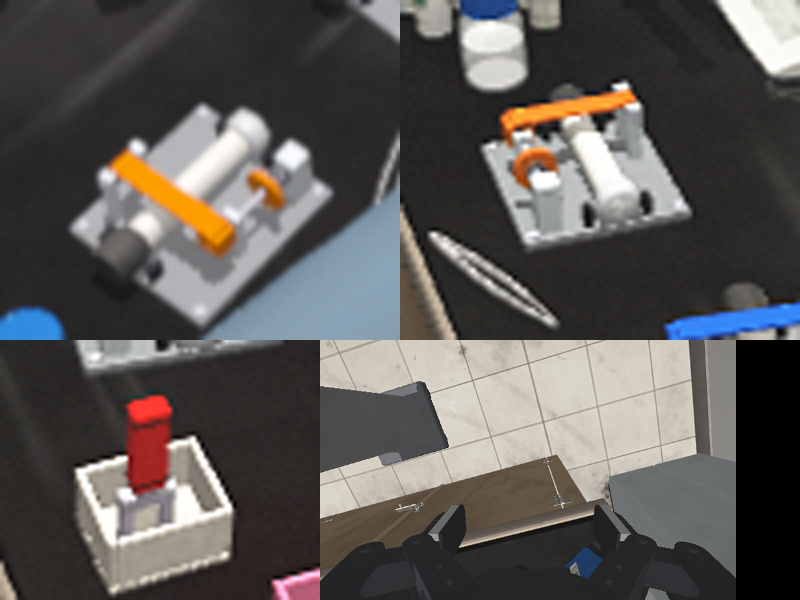

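The crops show the collar disc between the guide post and the spring block, and the strap end beyond the post. The cup is slightly turned and the key stands in it. Next I'll work out the yaws.

```bash
python3 - <<'E'
from h import *
cs,cd=cam("scene"),cam("side")
C=np.array([onz(cd,p,.045) for p in [(309.2,247.5),(338.7,239.5),(348.2,258.7),(318,266.2)]]); print(C.round(3).tolist(),C.mean(0).round(3))
for i in range(4):
    d=C[(i+1)%4]-C[i]; print(np.linalg.norm(d).round(3),np.degrees(np.arctan2(d[1],d[0])).round(1))
# orange: strap ends & collar
S=[onz(cs,p,.06) for p in [(200+125/4,225+163/4),(200+220/4,225+235/4)]]; print('strap',np.round(S,3).tolist())
print('collar',onz(cs,(200+266/4,225+190/4),.045).round(3),onz(cd,(240+135/4,100+165/4),.045).round(3))
E
python3 -m pendant '[{"delta_rot":[0,0,0],"offset":[28,-30,0],"hand":1},{"delta_rot":[0,0,0],"offset":[28,-30,0],"hand":1},{"delta_rot":[0,0,0],"offset":[28,-30,0],"hand":1},{"delta_rot":[0,0,0],"offset":[28,-30,0],"hand":1},{"delta_rot":[0,0,0],"offset":[28,-30,0],"hand":1}]'
```

```text
[[0.387, -0.273, 0.045], [0.461, -0.275, 0.045], [0.458, -0.336, 0.045], [0.386, -0.331, 0.045]] [ 0.423 -0.304  0.045]
0.074 -2.0
0.061 -93.1
0.072 175.6
0.058 89.1
strap [[0.524, 0.223, 0.06], [0.425, 0.229, 0.06]]
collar [0.431 0.173 0.045] [0.437 0.175 0.045]
clock: 0.57
position: [0.3152, 0.4745, 0.2389]
eef_rot: [[-0.963, 0.268, -0.0], [0.268, 0.963, -0.0], [0.0, -0.0, -1.0]]
contact_force: [0.4, -0.2, -0.0]
opening: 0.0854
grasp_force: 0.0
```

```bash
python3 -m pendant '[{"delta_rot":[0,0,2.6],"offset":[20,-36,0],"hand":1},{"delta_rot":[0,0,2.6],"offset":[20,-36,0],"hand":1},{"delta_rot":[0,0,2.6],"offset":[20,-36,0],"hand":1},{"delta_rot":[0,0,2.6],"offset":[20,-36,0],"hand":1},{"delta_rot":[0,0,2.6],"offset":[20,-36,0],"hand":1}]' >/dev/null
python3 -m pendant '[{"delta_rot":[0,0,0],"offset":[5,-35,0],"hand":1},{"delta_rot":[0,0,0],"offset":[5,-30,0],"hand":1},{"delta_rot":[0,0,0],"offset":[2,-15,0],"hand":1},{"delta_rot":[0,0,0],"offset":[0,0,0],"hand":1},{"delta_rot":[0,0,0],"offset":[0,0,0],"hand":1}]'
python3 - <<'E'
from h import *
c,im=snap("wrist","w1.png"); np.save('w1.npy',c[3])
E
```

```text
clock: 1.4
position: [0.4265, 0.2157, 0.2392]
eef_rot: [[-0.999, 0.047, -0.0], [0.047, 0.999, 0.0], [0.0, 0.0, -1.0]]
contact_force: [0.3, 0.6, -0.2]
opening: 0.0857
grasp_force: 0.0
```

View pics/w1.png

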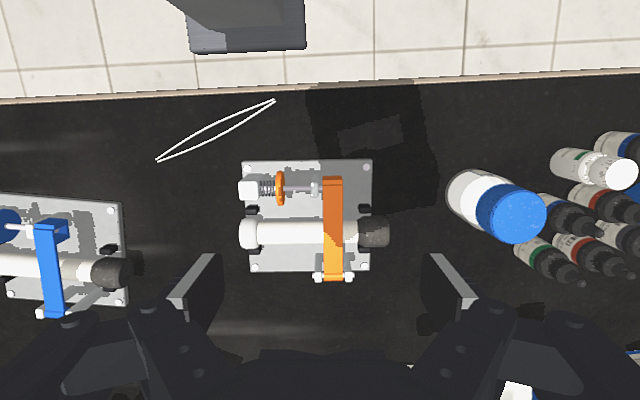

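The wrist view shows the orange collar at (280,188), the bare rod at u≈285–308, the guide post at (313,188) and the strap at u≈333.

```bash
python3 - <<'E'
from h import *
im=cv2.imread('pics/w1.png'); f,cx,cy,_=cam("wrist"); c=(f,cx,cy,np.load('w1.npy'))
h=cv2.cvtColor(im,cv2.COLOR_BGR2HSV)
o=((h[...,0]>5)&(h[...,0]<22)&(h[...,1]>150)&(h[...,2]>80)).astype(np.uint8)
n,l,st,ce=cv2.connectedComponentsWithStats(o)
for i in range(1,n):
    if st[i,4]>60: print(st[i],ce[i])
    if st[i,4]>60 and 250<ce[i][0]<300:
        print('collar',onz(c,ce[i],.045).round(4),onz(c,ce[i],.063).round(4)); 
    elif st[i,4]>500:
        r=cv2.minAreaRect(np.argwhere(l==i)[:,::-1].astype(np.float32)); b=cv2.boxPoints(r); print([onz(c,p,.06).round(4).tolist() for p in b])
print(im[176:202,296].sum(1)//3); print(im[187,270:330].sum(1)//3)
print(im[180:200:2,284:326:3].sum(2)//3)
# plate: corner pixels
g=(h[...,1]<30)&(h[...,2]>110); 
for uv in [(247,163),(366,163),(365,267),(252,268)]: print(onz(c,uv,.010).round(4))
E
```

```text
[275 171  10  35 256] [279.6875     187.71484375]
collar [0.433  0.1727 0.045 ] [0.4289 0.1753 0.063 ]
[ 323  176   20  100 1890] [332.55767196 224.47830688]
[[0.42, 0.2176, 0.06], [0.4209, 0.236, 0.06], [0.5269, 0.2327, 0.06], [0.5259, 0.2126, 0.06]]
[323 277  21   4  81] [332.87654321 278.51851852]
[129 130 131 129 130 129 130 129 129 131 152 173 188 180 177 127 109 221
 224 222 221 220 219 219 217 216]
[123 161 150 106 246 219 167 181 158 139 120  80  89 162 176 172 171 171
 171 171 171 171 170 171 172 172 173 172 173 173 173 174 172 172 172 174
 174 174 174 172 166 180 196 202 206 211 207 192 163 169 177 181 148 130
 133 132 131 132 132 132]
[[101 132 131 130 130 130 132 131 133 135 136 138 131 117]
 [ 86 132 132 131 130 129 131 133 131 145 153 138 133 127]
 [ 83 129 129 129 129 130 131 130 129 255 200 184 126 120]
 [154 150 151 151 152 152 153 153 154 221 202 190 158 126]
 [192 185 187 186 188 189 190 190 192 183 209 193 195 129]
 [178 168 168 203 177 157 154 155 157 186 214 192 148 128]
 [ 72 129 129 207 109 194 218 162 128 195 208 188 117 126]
 [ 73 129 129 226 224 222 220 219 220 255 204 188 230 126]
 [ 94 117 126 225 221 221 218 218 218 205 199 185 226 124]
 [ 96 217 219 220 219 219 218 217 215 215 212 216 224 123]]
[0.4112 0.1338 0.01  ]
[0.4175 0.2657 0.01  ]
[0.5444 0.2629 0.01  ]
[0.5391 0.1259 0.01  ]
```

```bash
python3 - <<'E'
from h import *
f,cx,cy,_=cam("wrist"); c=(f,cx,cy,np.load('w1.npy'))
print('collar left rim ->centre y', onz(c,(274.7,188),.063)[1]+.003)
print('face at rod', onz(c,(283,188),.046), 'post edge', onz(c,(311,188),.056))
print('rod', onz(c,(288,187.8),.047), onz(c,(308,187.8),.047))
E
python3 -m pendant '[{"delta_rot":[0,0,0],"offset":[0,-40,0],"hand":1},{"delta_rot":[0,0,0],"offset":[0,-40,0],"hand":1},{"delta_rot":[0,0,0],"offset":[0,-40,0],"hand":1},{"delta_rot":[0,0,0],"offset":[0,-40,0],"hand":1},{"delta_rot":[0,0,0],"offset":[0,-40,0],"hand":1}]' >/dev/null
python3 -m pendant '[{"delta_rot":[0,0,0],"offset":[0,-40,0],"hand":1},{"delta_rot":[0,0,0],"offset":[0,-40,0],"hand":1},{"delta_rot":[0,0,0],"offset":[0,-40,0],"hand":1},{"delta_rot":[0,0,0],"offset":[0,-40,0],"hand":1},{"delta_rot":[0,0,0],"offset":[0,-40,0],"hand":1}]' >/dev/null
python3 -m pendant '[{"delta_rot":[0,0,0],"offset":[-2,-40,0],"hand":1},{"delta_rot":[0,0,0],"offset":[-2,-40,0],"hand":1},{"delta_rot":[0,0,0],"offset":[-2,-35,0],"hand":1},{"delta_rot":[0,0,0],"offset":[0,0,0],"hand":1},{"delta_rot":[0,0,0],"offset":[0,0,0],"hand":1}]'
python3 - <<'E'
from h import *
c,im=snap("wrist","w2.png"); np.save('w2.npy',c[3])
E
```

```text
collar left rim ->centre y 0.17342615066744746
face at rod [0.43323841 0.17620054 0.046     ] post edge [0.43227512 0.2051947  0.056     ]
rod [0.4330451  0.18143001 0.047     ] [0.43402287 0.20175217 0.047     ]
clock: 2.7
position: [0.421, -0.2993, 0.2389]
eef_rot: [[-0.999, 0.046, -0.0], [0.046, 0.999, 0.001], [0.001, 0.001, -1.0]]
contact_force: [-0.2, 0.6, -0.3]
opening: 0.0854
grasp_force: 0.0
```

View pics/w2.png

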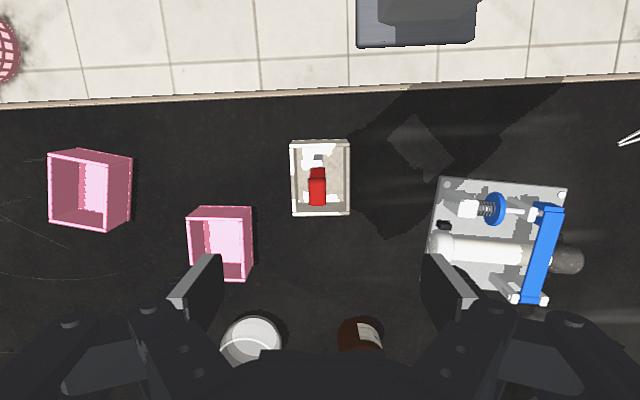

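The white cup rim spans (290–349, 140–216). The red key top face is at about (317,192), and the handle's near side is visible above it.

```bash
python3 - <<'E'
from h import *
im=cv2.imread('pics/w2.png'); f,cx,cy,_=cam("wrist"); c=(f,cx,cy,np.load('w2.npy'))
h=cv2.cvtColor(im,cv2.COLOR_BGR2HSV); sub=np.s_[130:225,280:360]
r=((h[...,0]<8)|(h[...,0]>172))&(h[...,1]>150)&(h[...,2]>60)
r[:, :280]=0; r[:,360:]=0; r[:130]=0; r[225:]=0
for v in range(164,210,2):
    u=np.where(r[v])[0]
    if len(u): print(v,u.min(),u.max(),im[v,317,2])
w=(h[...,2]>75); w[:, :280]=0; w[:,362:]=0; w[:130]=0; w[230:]=0
n,l,st,ce=cv2.connectedComponentsWithStats(w.astype(np.uint8)); i=1+st[1:,4].argmax(); print(st[i])
rr=cv2.minAreaRect(np.argwhere(l==i)[:,::-1].astype(np.float32)); b=cv2.boxPoints(rr); P=np.array([onz(c,p,.045) for p in b]); print(rr,P.round(4).tolist(),P.mean(0))
E
```

```text
168 313 322 131
170 311 324 144
172 311 324 144
174 311 324 146
176 310 324 148
178 316 321 115
180 309 324 167
182 309 325 195
184 309 325 214
186 309 325 214
188 309 325 213
190 309 325 213
192 309 325 214
194 309 325 214
196 309 325 212
198 309 325 213
200 309 325 212
202 309 325 212
204 310 324 205
[ 289  139   61   78 4558]
((319.0, 177.5), (77.0, 60.0), 90.0) [[0.3788, -0.329, 0.045], [0.3816, -0.2701, 0.045], [0.4611, -0.2721, 0.045], [0.4581, -0.3349, 0.045]] [ 0.41992496 -0.30152973  0.045     ]
```

```bash
python3 - <<'E'
from h import *
f,cx,cy,_=cam("wrist"); c=(f,cx,cy,np.load('w2.npy'))
print(onz(c,(317,192.5),.120), np.array(arm.state()["position"]))
E
```

```text
[ 0.41555707 -0.30232816  0.12      ] [ 0.42106522 -0.2981713   0.23883865]
```

```bash
python3 -m pendant '[{"delta_rot":[0,0,0],"offset":[-3,-2,-35],"hand":1},{"delta_rot":[0,0,0],"offset":[-2.5,-2,-40],"hand":1},{"delta_rot":[0,0,0],"offset":[0,0,-40],"hand":1},{"delta_rot":[0,0,0],"offset":[0,0,-30],"hand":1},{"delta_rot":[0,0,0],"offset":[0,0,-16],"hand":0.8}]'
python3 -m pendant '[{"delta_rot":[0,0,0],"offset":[0,0,0],"hand":0},{"delta_rot":[0,0,0],"offset":[0,0,0],"hand":0},{"delta_rot":[0,0,0],"offset":[0,0,0],"hand":0},{"delta_rot":[0,0,0],"offset":[0,0,0],"hand":0},{"delta_rot":[0,0,0],"offset":[0,0,0],"hand":0}]'
python3 -m pendant '[{"delta_rot":[0,0,0],"offset":[0,0,0],"hand":0},{"delta_rot":[0,0,0],"offset":[0,0,0],"hand":0},{"delta_rot":[0,0,0],"offset":[0,0,0],"hand":0},{"delta_rot":[0,0,0],"offset":[0,0,0],"hand":0},{"delta_rot":[0,0,0],"offset":[0,0,0],"hand":0}]'
```

```text
clock: 3.17
position: [0.4138, -0.2985, 0.074]
eef_rot: [[-0.999, 0.042, -0.004], [0.042, 0.999, 0.005], [0.005, 0.005, -1.0]]
contact_force: [0.4, 1.1, 0.4]
opening: 0.0753
grasp_force: 0.0
clock: 3.58
position: [0.4161, -0.3036, 0.0803]
eef_rot: [[-0.999, 0.044, 0.002], [0.044, 0.999, -0.003], [-0.003, -0.003, -1.0]]
contact_force: [-0.8, 0.0, 7.4]
opening: 0.0136
grasp_force: 58.7
clock: 4.0
position: [0.4161, -0.3037, 0.0803]
eef_rot: [[-0.999, 0.045, 0.002], [0.045, 0.999, -0.002], [-0.003, -0.002, -1.0]]
contact_force: [0.5, 2.2, 6.6]
opening: 0.0135
grasp_force: 58.8
```

```bash
python3 -m pendant '[{"delta_rot":[0,0,0],"offset":[0,0,12],"hand":0},{"delta_rot":[0,0,0],"offset":[0,0,30],"hand":0},{"delta_rot":[0,0,0],"offset":[0,0,35],"hand":0},{"delta_rot":[0,0,0],"offset":[0,20,30],"hand":0},{"delta_rot":[0,0,0],"offset":[0,34,10],"hand":0}]'
python3 -m pendant '[{"delta_rot":[0,0,0],"offset":[2,40,0],"hand":0},{"delta_rot":[0,0,0],"offset":[2,40,0],"hand":0},{"delta_rot":[0,0,0],"offset":[2,40,0],"hand":0},{"delta_rot":[0,0,0],"offset":[2,40,0],"hand":0},{"delta_rot":[0,0,0],"offset":[2,40,0],"hand":0}]' 
python3 -m pendant '[{"delta_rot":[0,0,0],"offset":[2,40,0],"hand":0},{"delta_rot":[0,0,0],"offset":[2,40,0],"hand":0},{"delta_rot":[0,0,0],"offset":[2,40,0],"hand":0},{"delta_rot":[0,0,0],"offset":[2,40,0],"hand":0},{"delta_rot":[0,0,0],"offset":[0,38,0],"hand":0}]' 
python3 -m pendant '[{"delta_rot":[0,0,0],"offset":[0,30,-10],"hand":0},{"delta_rot":[0,0,0],"offset":[0,12,-20],"hand":0},{"delta_rot":[0,0,0],"offset":[0,0,-10],"hand":0},{"delta_rot":[0,0,0],"offset":[0,0,0],"hand":0},{"delta_rot":[0,0,0],"offset":[0,0,0],"hand":0}]' 
python3 - <<'E'
from h import *
c,im=snap("wrist","w3.png"); np.save('w3.npy',c[3])
cd,im2=snap("side","s3.png"); cs,im3=snap("scene","sc3.png")
b=cv2.resize(im2[60:185,220:345,::-1],(500,500),interpolation=cv2.INTER_CUBIC)
a=cv2.resize(im[120:245,260:385,::-1],(300,300),interpolation=cv2.INTER_CUBIC)
a3=cv2.resize(im3[200:300,200:350,::-1],(300,200),interpolation=cv2.INTER_CUBIC)
cv2.imwrite('pics/c3.png',np.hstack([b,np.vstack([a,a3])]))
E
```

```text
clock: 4.42
position: [0.417, -0.2523, 0.2019]
eef_rot: [[-0.999, 0.048, 0.007], [0.048, 0.999, -0.008], [-0.008, -0.008, -1.0]]
contact_force: [1.3, -0.5, 0.1]
opening: 0.0133
grasp_force: 58.7
clock: 4.83
position: [0.4246, -0.0472, 0.1962]
eef_rot: [[-0.999, 0.046, 0.002], [0.046, 0.999, -0.001], [-0.002, -0.001, -1.0]]
contact_force: [1.2, -0.4, -1.5]
opening: 0.0136
grasp_force: 58.7
clock: 5.25
position: [0.4328, 0.1512, 0.1964]
eef_rot: [[-0.999, 0.045, 0.002], [0.045, 0.999, 0.0], [-0.002, 0.0, -1.0]]
contact_force: [1.1, -0.1, -1.5]
opening: 0.0133
grasp_force: 58.7
clock: 5.67
position: [0.4327, 0.1904, 0.1552]
eef_rot: [[-0.999, 0.046, -0.001], [0.046, 0.999, -0.001], [0.001, -0.001, -1.0]]
contact_force: [0.3, -0.4, -1.5]
opening: 0.0131
grasp_force: 58.7
```

View pics/c3.png

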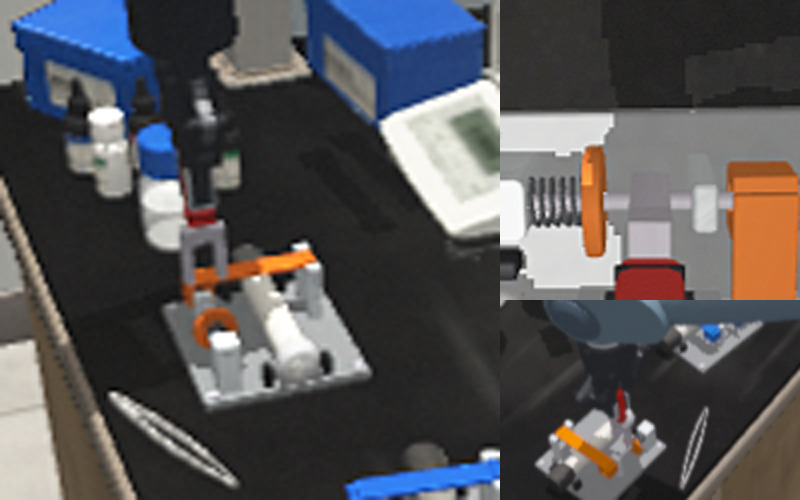

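The side view shows the key vertical with its slot open along the rod. In the wrist view, the near prong is at u≈322 with its outer edge at v≈192, roughly above the gap.

```bash
python3 - <<'E'
from h import *
f,cx,cy,_=cam("wrist"); c=(f,cx,cy,np.load('w3.npy'))
im=cv2.imread('pics/w3.png')
print(im[184:232:2,322].tolist())
print('tip edge',onz(c,(322,191.7),.079), 'gap proj',proj(c,(.4335,.1905,.045)),'key edge if centred on TCP',proj(c,(.4327-.017,.1904,.079)))
h=cv2.cvtColor(im,cv2.COLOR_BGR2HSV)
o=((h[...,0]>5)&(h[...,0]<22)&(h[...,1]>150)&(h[...,2]>80)).astype(np.uint8); o[:,:290]=o[:,:290]
n,l,st,ce=cv2.connectedComponentsWithStats(o)
for i in range(1,n):
    if st[i,4]>60: print(st[i])
print(im[204,300:360].sum(1)//3)
E
```

```text
[[132, 132, 132], [133, 132, 132], [132, 133, 132], [132, 132, 132], [131, 126, 130], [130, 127, 130], [130, 128, 131], [131, 127, 131], [131, 127, 131], [133, 128, 133], [132, 128, 133], [126, 121, 126], [126, 125, 126], [124, 120, 124], [157, 150, 156], [190, 184, 191], [189, 182, 190], [190, 183, 191], [189, 183, 189], [189, 181, 187], [190, 183, 188], [202, 195, 192], [51, 53, 148], [34, 32, 59]]
tip edge [0.41619436 0.19165081 0.079     ] gap proj (np.float64(321.58521426665845), np.float64(202.97967853283407)) key edge if centred on TCP (np.float64(320.06609148818944), np.float64(191.05714238389152))
[294 181  10  46 412]
[ 355  188   30   94 2032]
[124  96  67 170 191 185 185 186 185 187 187 188 192 171 135 124 127 128
 127 129 130 129 131 130 131 131 131 132 132 129 136 179 193 190 189 189
 190 189 192 170 154 176 201 208 209 209 210 209 209 200 168 179 191 190
 191 195 175 133 121 133]
```

```bash
python3 -m pendant '[{"delta_rot":[0,0,0],"offset":[0.5,-1,-14],"hand":0},{"delta_rot":[0,0,0],"offset":[0,0,-14],"hand":0},{"delta_rot":[0,0,0],"offset":[0,0,-14],"hand":0},{"delta_rot":[0,0,0],"offset":[0,0,-10],"hand":0},{"delta_rot":[0,0,0],"offset":[0,0,0],"hand":0}]'
python3 -m pendant '[{"delta_rot":[0,0,0],"offset":[0,-3,0],"hand":0},{"delta_rot":[0,0,0],"offset":[0,-3,0],"hand":0},{"delta_rot":[0,0,0],"offset":[0,-3,0],"hand":0},{"delta_rot":[0,0,0],"offset":[0,-2,0],"hand":0},{"delta_rot":[0,0,0],"offset":[0,-2,0],"hand":0}]'
python3 - <<'E'
from h import *
c,im=snap("wrist","w4.png"); np.save('w4.npy',c[3])
cd,im2=snap("side","s4.png")
b=cv2.resize(im2[60:185,220:345,::-1],(400,400),interpolation=cv2.INTER_CUBIC)
a=cv2.resize(im[120:245,260:385,::-1],(400,400),interpolation=cv2.INTER_CUBIC)
cv2.imwrite('pics/c4.png',np.hstack([b,a]))
E
```

```text
clock: 6.23
position: [0.4325, 0.1893, 0.1019]
eef_rot: [[-0.999, 0.046, -0.003], [0.046, 0.999, -0.001], [0.003, -0.001, -1.0]]
contact_force: [0.1, 0.0, -1.3]
opening: 0.0135
grasp_force: 58.7
clock: 6.65
position: [0.4342, 0.1774, 0.1043]
eef_rot: [[-0.999, 0.045, 0.002], [0.045, 0.999, 0.002], [-0.002, 0.002, -1.0]]
contact_force: [0.5, 3.2, 0.3]
opening: 0.0134
grasp_force: 58.8
```

View pics/c4.png

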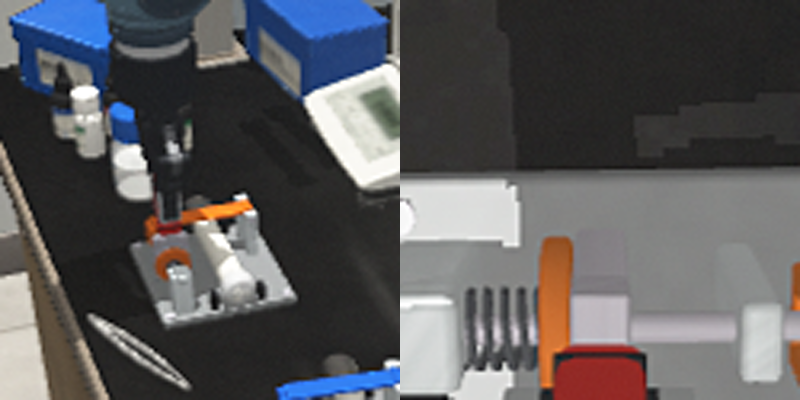

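The prong sits astride the rod and touches the collar, and the spring has started to compress (3 N). I'll push on.

```bash
python3 -m pendant '[{"delta_rot":[0,0,0],"offset":[0,-3,0],"hand":0},{"delta_rot":[0,0,0],"offset":[0,-3,0],"hand":0},{"delta_rot":[0,0,0],"offset":[0,-3,0],"hand":0},{"delta_rot":[0,0,0],"offset":[0,-1.5,0],"hand":0},{"delta_rot":[0,0,0],"offset":[0,0,0],"hand":0}]'
python3 - <<'E'
from h import *
cd,im2=snap("side","s5.png")
im,p=im2[:,:,::-1],cv2.imread('pics/s4.png'); print(np.argwhere(np.abs(im.astype(int)-p).sum(2)[60:185,220:345]>120).shape)
for q in (p,im):
    h=cv2.cvtColor(np.ascontiguousarray(q),cv2.COLOR_BGR2HSV); o=((h[...,0]>5)&(h[...,0]<22)&(h[...,1]>150)&(h[...,2]>80)).astype(np.uint8)
    print([s.tolist() for s in cv2.connectedComponentsWithStats(o)[2][1:] if s[4]>30 and s[0]<350])
E
```

```text
clock: 7.17
position: [0.4337, 0.1664, 0.1034]
eef_rot: [[-0.999, 0.045, 0.001], [0.045, 0.999, 0.0], [-0.001, 0.0, -1.0]]
contact_force: [1.4, 3.2, 0.8]
opening: 0.0138
grasp_force: 58.9
(473, 2)
[[276, 123, 23, 7, 89], [269, 138, 10, 9, 47]]
[[279, 117, 20, 9, 69], [270, 139, 10, 10, 43]]
```

```bash
python3 -m pendant '[{"delta_rot":[0,0,0],"offset":[0,-1,0],"hand":0},{"delta_rot":[0,0,0],"offset":[0,0,0],"hand":0},{"delta_rot":[0,0,0],"offset":[0,0,0],"hand":0},{"delta_rot":[0,0,0],"offset":[0,0,0],"hand":0},{"delta_rot":[0,0,0],"offset":[0,0,0],"hand":0}]'
python3 - <<'E'
from h import *
cd,im2=snap("side","s6.png"); c,im=snap("wrist","w6.png"); 
b=cv2.resize(im2[60:185,220:345,::-1],(400,400),interpolation=cv2.INTER_CUBIC)
a=cv2.resize(im[120:245,260:385,::-1],(400,400),interpolation=cv2.INTER_CUBIC)
cv2.imwrite('pics/c6.png',np.hstack([b,a]))
E
```

```text
clock: 7.63
position: [0.4336, 0.1657, 0.1034]
eef_rot: [[-0.999, 0.045, 0.0], [0.045, 0.999, 0.0], [-0.0, 0.0, -1.0]]
contact_force: [1.3, 3.9, 0.9]
opening: 0.0132
grasp_force: 58.9
```

View pics/c6.png

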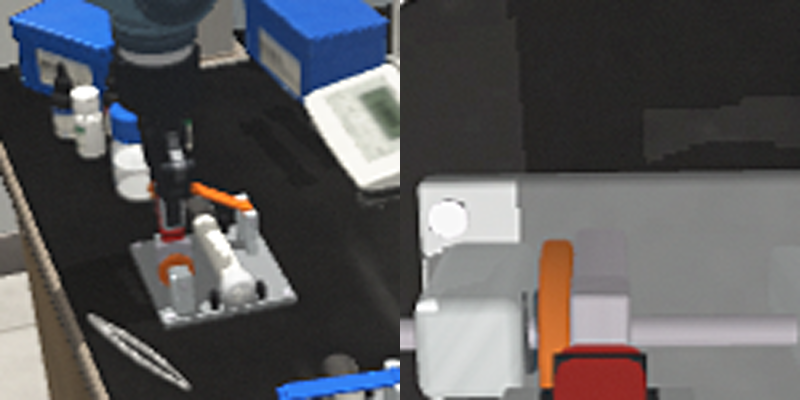

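The orange strap is up with the key still pressing on the collar. Next: back off, lift and return to the cup.

```bash
python3 -m pendant '[{"delta_rot":[0,0,0],"offset":[0,5,0],"hand":0},{"delta_rot":[0,0,0],"offset":[0,5,0],"hand":0},{"delta_rot":[0,0,0],"offset":[0,4,0],"hand":0},{"delta_rot":[0,0,0],"offset":[0,1,0],"hand":0},{"delta_rot":[0,0,0],"offset":[0,0,0],"hand":0}]'
python3 -m pendant '[{"delta_rot":[0,0,0],"offset":[0,0,12],"hand":0},{"delta_rot":[0,0,0],"offset":[0,0,20],"hand":0},{"delta_rot":[0,0,0],"offset":[0,0,30],"hand":0},{"delta_rot":[0,0,0],"offset":[0,0,35],"hand":0},{"delta_rot":[0,0,0],"offset":[0,-25,15],"hand":0}]'
python3 -m pendant '[{"delta_rot":[0,0,0],"offset":[-2,-40,0],"hand":0},{"delta_rot":[0,0,0],"offset":[-2,-40,0],"hand":0},{"delta_rot":[0,0,0],"offset":[-2,-40,0],"hand":0},{"delta_rot":[0,0,0],"offset":[-2,-40,0],"hand":0},{"delta_rot":[0,0,0],"offset":[-2,-40,0],"hand":0}]'
python3 -m pendant '[{"delta_rot":[0,0,0],"offset":[-1,-40,0],"hand":0},{"delta_rot":[0,0,0],"offset":[-1,-40,0],"hand":0},{"delta_rot":[0,0,0],"offset":[-1,-40,0],"hand":0},{"delta_rot":[0,0,0],"offset":[-1,-40,0],"hand":0},{"delta_rot":[0,0,0],"offset":[-1,-40,0],"hand":0}]'
python3 -m pendant '[{"delta_rot":[0,0,0],"offset":[0,-35,0],"hand":0},{"delta_rot":[0,0,0],"offset":[0,-22,0],"hand":0},{"delta_rot":[0,0,0],"offset":[0,0,0],"hand":0},{"delta_rot":[0,0,0],"offset":[0,0,0],"hand":0},{"delta_rot":[0,0,0],"offset":[0,0,0],"hand":0}]'
```

```text
clock: 8.15
position: [0.4326, 0.1807, 0.1027]
eef_rot: [[-0.999, 0.044, -0.002], [0.044, 0.999, -0.001], [0.002, -0.001, -1.0]]
contact_force: [-1.4, 2.0, 0.0]
opening: 0.0134
grasp_force: 58.7
clock: 8.57
position: [0.4346, 0.1572, 0.2193]
eef_rot: [[-0.999, 0.041, 0.005], [0.041, 0.999, 0.001], [-0.005, 0.001, -1.0]]
contact_force: [1.4, -0.4, 0.5]
opening: 0.0132
grasp_force: 58.8
clock: 8.98
position: [0.4222, -0.0462, 0.2149]
eef_rot: [[-0.999, 0.045, -0.002], [0.045, 0.999, -0.001], [0.001, -0.001, -1.0]]
contact_force: [0.5, 0.1, -0.2]
opening: 0.0135
grasp_force: 58.8
clock: 9.4
position: [0.4172, -0.2462, 0.2147]
eef_rot: [[-0.999, 0.046, -0.002], [0.046, 0.999, 0.001], [0.002, 0.0, -1.0]]
contact_force: [0.5, -0.6, -0.9]
opening: 0.0132
grasp_force: 58.8
clock: 9.82
position: [0.4179, -0.3005, 0.2145]
eef_rot: [[-0.999, 0.045, -0.002], [0.045, 0.999, 0.001], [0.002, 0.001, -1.0]]
contact_force: [-0.2, 1.3, -0.7]
opening: 0.0137
grasp_force: 58.9
```

```bash
python3 -m pendant '[{"delta_rot":[0,0,0],"offset":[0.5,-1,-30],"hand":0},{"delta_rot":[0,0,0],"offset":[0,0,-35],"hand":0},{"delta_rot":[0,0,0],"offset":[0,0,-30],"hand":0},{"delta_rot":[0,0,0],"offset":[0,0,-20],"hand":0},{"delta_rot":[0,0,0],"offset":[0,0,-10],"hand":0}]'
python3 -m pendant '[{"delta_rot":[0,0,0],"offset":[0,0,-5],"hand":0},{"delta_rot":[0,0,0],"offset":[0,0,-2],"hand":0},{"delta_rot":[0,0,0],"offset":[0,0,0],"hand":0},{"delta_rot":[0,0,0],"offset":[0,0,0],"hand":0},{"delta_rot":[0,0,0],"offset":[0,0,0],"hand":0}]'
python3 - <<'E'
from h import *
cd,im2=snap("side","s7.png")
cv2.imwrite('pics/c7.png',cv2.resize(im2[190:290,270:390,::-1],(480,400),interpolation=cv2.INTER_CUBIC))
E
```

```text
clock: 10.23
position: [0.4175, -0.2991, 0.0869]
eef_rot: [[-0.999, 0.043, -0.004], [0.043, 0.999, 0.005], [0.005, 0.004, -1.0]]
contact_force: [-0.0, 1.0, -2.0]
opening: 0.0137
grasp_force: 58.9
clock: 10.65
position: [0.4198, -0.3031, 0.0848]
eef_rot: [[-0.999, 0.045, 0.002], [0.045, 0.999, -0.002], [-0.002, -0.002, -1.0]]
contact_force: [0.0, -0.3, -0.4]
opening: 0.0133
grasp_force: 58.9
```

View pics/c7.png

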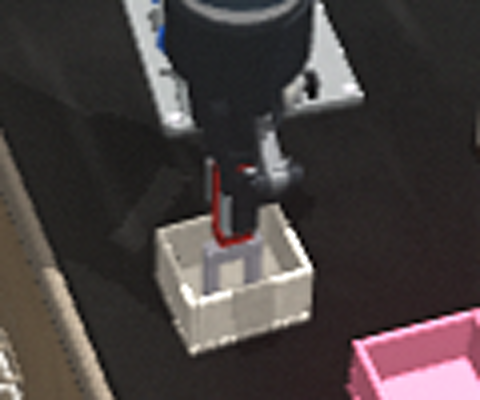

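The prongs are inside the cup, about 4 mm above the floor. I'll lower to contact and let go gently.

```bash
python3 -m pendant '[{"delta_rot":[0,0,0],"offset":[0,0,-3],"hand":0},{"delta_rot":[0,0,0],"offset":[0,0,-1.5],"hand":0},{"delta_rot":[0,0,0],"offset":[0,0,0],"hand":0},{"delta_rot":[0,0,0],"offset":[0,0,0],"hand":0},{"delta_rot":[0,0,0],"offset":[0,0,0],"hand":0}]'
python3 -m pendant '[{"delta_rot":[0,0,0],"offset":[0,0,0],"hand":0.25},{"delta_rot":[0,0,0],"offset":[0,0,0],"hand":0.35},{"delta_rot":[0,0,0],"offset":[0,0,0],"hand":0.5},{"delta_rot":[0,0,0],"offset":[0,0,0],"hand":0.6},{"delta_rot":[0,0,0],"offset":[0,0,0],"hand":0.7}]'
python3 -m pendant '[{"delta_rot":[0,0,0],"offset":[0,0,8],"hand":0.7},{"delta_rot":[0,0,0],"offset":[0,0,20],"hand":0.7},{"delta_rot":[0,0,0],"offset":[0,0,35],"hand":0.7},{"delta_rot":[0,0,0],"offset":[0,0,40],"hand":0.7},{"delta_rot":[0,0,0],"offset":[0,0,30],"hand":0.7}]'
python3 -m pendant '[{"delta_rot":[0,0,0],"offset":[0,0,0],"hand":0.7},{"delta_rot":[0,0,0],"offset":[0,0,0],"hand":0.7},{"delta_rot":[0,0,0],"offset":[0,0,0],"hand":0.7},{"delta_rot":[0,0,0],"offset":[0,0,0],"hand":0.7},{"delta_rot":[0,0,0],"offset":[0,0,0],"hand":0.7}]'
python3 - <<'E'
from h import *
cd,im2=snap("side","s8.png")
cv2.imwrite('pics/c8.png',cv2.resize(im2[90:300,220:400,::-1],(514,600),interpolation=cv2.INTER_CUBIC))
E
```

```text
clock: 11.12
position: [0.4196, -0.303, 0.0803]
eef_rot: [[-0.999, 0.045, 0.001], [0.045, 0.999, -0.001], [-0.001, -0.001, -1.0]]
contact_force: [-1.5, 2.0, 7.2]
opening: 0.0129
grasp_force: 60.2
clock: 11.53
position: [0.4189, -0.3022, 0.0786]
eef_rot: [[-0.999, 0.045, -0.0], [0.045, 0.999, 0.0], [0.0, 0.0, -1.0]]
contact_force: [0.4, -0.0, -0.1]
opening: 0.0597
grasp_force: 0.0
clock: 11.95
position: [0.4194, -0.3027, 0.2153]
eef_rot: [[-0.999, 0.045, 0.002], [0.045, 0.999, -0.002], [-0.002, -0.002, -1.0]]
contact_force: [0.7, 0.0, 0.7]
opening: 0.0598
grasp_force: 0.0
clock: 12.37
position: [0.4183, -0.3016, 0.21]
eef_rot: [[-0.999, 0.045, -0.002], [0.045, 0.999, 0.003], [0.002, 0.002, -1.0]]
contact_force: [-0.2, 0.2, 0.2]
opening: 0.0595
grasp_force: 0.0
```

View pics/c8.png

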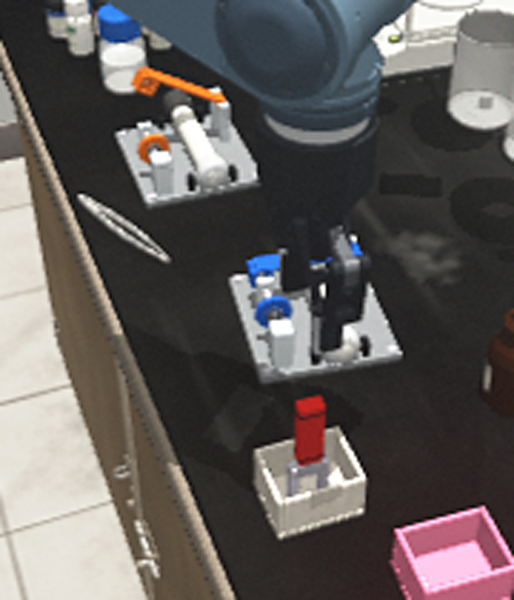

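The key stands upright in its cup, the orange strap is up and the blue strap is latched. The gripper is clear of everything.

```bash
python3 -c "
from plant import arm
print(arm.sign_off())"
```

```text
the job is handed in; nothing more can be done
None
```

The job is handed in at about 12.4 s on the robot's clock: pushing the collar with the key freed the orange strap, the blue strap stayed latched, and the key stands released in its white cup; the sign-off gave no verdict.

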